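# Put three mixed-up casting rings onto their own sprue formers

### The arm

A 7-joint arm with a two-finger parallel gripper is mounted at the origin on a cart in front of the work surface, level with it; the furniture and walls round the work are solid. World frame = base frame: x ahead of the robot, y to its left, z up, the work surface at z = 0. Lengths are in m, angles in rad, forces in N, time in s.
With the tool pointing down it reaches from about 0.4 to 0.85 m from the base axis. Payload 6.9 kg.
Tool frame: the origin (TCP) lies on the centre line of the jaws, within the pads' length; the fingertips stand 19 mm ahead of it and the grasp point (between the pads) is the TCP; z points along the fingers, y is the line along which they close (so a half turn about z gives the same grasp; the last joint's range is limited). The gripper opens to 85 mm and grips with 20 to 120 N. Pads are 22 mm wide; open, the fingers measure 114 mm over their backs; the gripper's body (76 mm by 85 mm) begins 54 mm behind the grasp point. The pads swing forward as they close: fully open they stand 13 mm farther back than shut.
Start: joints at [1.276, 0.507, -0.238, 1.5, 0.126, 1.149, -0.155], TCP at [0.244, -0.575, 0.25] pointing down, gripper open.
Joint ranges: [-3.08, 3.08], [-0.24, 2.05], [-1.43, 1.35], [0, 2.5], [-1.52, 4.66], [0.17, 1.96], [-2.89, 2.89]. Speed limits (rad/s): [2.39, 2.39, 3.14, 3.14, 3.14, 3.14, 3.14].

### API

Orientations are given as a unit quaternion [x, y, z, w].
In Python, from station import sensors, imaging, env gives the robot as it stands.
- The arm moves only by the tool carry_out, never from a script. Its argument "deltas" is a list of rows, each a list of 3 entries, a list of its own where there are three numbers: the opening, from -1 (shut) to 1 (fully open), then the shift along the tool's x, y, z normalised to -1 to 1, where 1 is 300 mm, then the turn, a rotation vector about the tool's x, y, z normalised to -1 to 1, where 1 is 180 degrees. A call has 1 to 5 rows; each row is the pose to reach, as a shift and turn from the pose commanded when the call began, along the tool's axes at that moment, turning the shorter way round; what a row does not reach only later rows make up. A row lasts 1/12 s, in which the tool goes at most 41.7 mm and 7.16 degrees, less where a joint would pass 70% of its speed; a pose out of reach is approached as far as the arm can. A call with a number of a shift or a turn outside -1 to 1 is refused whole. A call with a gripper value outside its range is refused whole. The fingers move at their own pace and stop on an object; the grip force is fixed at half the most. Time passes only in rows, so rows that repeat a pose let the fingers close. It gives the time, the measured TCP pose, the force, the opening and the grip force at its end, in the units of the state.
- sensors.state(): the state, without advancing time (a new reading comes with each control period).
- imaging.capture(name): name is "scene" or "top" or "wrist"; returns the picture (384x512x3 uint8, red, green, blue); there is no depth.
- imaging.camera_info(name): a dict with "intrinsics" (3x3 intrinsics, pixels), "R" (3x3) and "t" (3): a world point X has camera coordinates R X + t. Camera axes: x right, y down, z forward; pixel columns grow to the right and rows downward; lengths in m; the calibration is good to about 2 mm. The wrist camera is an equidistant fisheye: a pixel r from the principal point sees the ray r / f radians off the axis. A picture is of the moment at which its call begins: read the wrist's pose just before it. camera_info takes no time and is no camera call; for the wrist camera it gives the pose at the moment of the call.
- env.job_done(): hands the job in; it is judged then, once.
The state is a dict: "time_s": time; "joints": joint angles; "joint_vel": joint speeds; "joint_torque": joint torques, N m; "position": TCP position; "ee_rot": TCP orientation; "ft_force": force on the tool from outside, world axes, zero at the start; "moment": the same for the moment, N m; "grip_width": finger opening in m; "grasp_force": force on a finger pad.
Only numpy, scipy, OpenCV 4.12 (cv2) and the standard library are available. Lean on these libraries where they do the work, as an engineer would, in place of code of your own. Each camera call takes 0.05 s, during which the arm holds its last target. There are 200 camera calls.

### The job

The wax patterns are sprued and ready to be invested, but the three steel casting rings have been stood over the wrong sprue formers. Put each ring over the rubber former of its own size, fully down on the flange all round, upright around the wax pattern; only one ring fits on a former at a time, so stand one aside on a clear spot of the mat meanwhile. Keep the rings upright and lower them gently, for the wax is fragile, and leave the bowl, the spatula and the bur block where they are.

Things in the scene. Friction and masses are not known exactly. Their poses are not given: they have to be found in the camera images.
- small_ring: the small casting ring: a plain upright stainless-steel tube open at both ends, outer diameter 38 mm, inner diameter 33 mm, height 46 mm; origin on its axis at the lower rim, z along the axis, up. Loose, about 80 g. Grip it across the outside near the upper rim. It belongs on the small former
- medium_ring: the medium casting ring: a plain upright stainless-steel tube open at both ends, outer diameter 49 mm, inner diameter 44 mm, height 52 mm; origin on its axis at the lower rim, z along the axis, up. Loose, about 120 g. Grip it across the outside near the upper rim. It belongs on the medium former
- large_ring: the large casting ring: a plain upright stainless-steel tube open at both ends, outer diameter 60 mm, inner diameter 55 mm, height 58 mm; origin on its axis at the lower rim, z along the axis, up. Loose, about 160 g. Grip it across the outside near the upper rim. It belongs on the large former
- small_former: the small sprue former (mm): red-brown rubber disc (flange), diameter 70, 8 thick; its flat top is the ring's seat. In the middle a locating collar, diameter 28, from height 8 to 14, then a 45-degree cone to height 24, carrying one wax crown (green, fragile, to height 48). Fixed. Origin: centre of underside, z up. Takes the small ring, 2.5 mm clear
- medium_former: the medium sprue former (mm): red-brown rubber disc (flange), diameter 81, 8 thick; its flat top is the ring's seat. In the middle a locating collar, diameter 39, from height 8 to 14, then a 45-degree cone to height 29, carrying two wax crowns on a forked sprue (green, fragile, to height 50). Fixed. Origin: centre of underside, z up. Takes the medium ring, 2.5 mm clear
- large_former: the large sprue former (mm): red-brown rubber disc (flange), diameter 92, 8 thick; its flat top is the ring's seat. In the middle a locating collar, diameter 50, from height 8 to 14, then a 45-degree cone to height 34.5, carrying a three-unit wax bridge on a runner bar (green, fragile, to height 57). Fixed. Origin: centre of underside, z up. Takes the large ring, 2.5 mm clear
- mixing_bowl: bystander: green rubber mixing bowl, 113 mm diameter, 67 mm high, origin at the centre of its underside; leave alone
- plaster_spatula: bystander: plaster spatula with turned wooden handle, 22 x 198 x 18 mm, lying flat, long along its y, origin at the middle of its underside; leave alone
- bur_block: bystander: block with burs standing in it, 28 (x) x 70 (y) x 49 mm high, origin at the centre of its underside; leave alone

How it is judged:
At the end, for the whole second after the job is handed in: Each ring stands on the former of its own size (small on small, medium on medium, large on large): axis within 5 mm of the former's, lower rim on the flange (5 to 10.5 mm above the former's underside), upright within 0.06 rad, at rest and released (horizontal distance between small_ring and small_former below 0.005 m and z of small_ring in the frame of small_former between 0.005 and 0.0105 m and angle between each of small_ring, medium_ring, large_ring's own z axis and vertical below 0.06 rad and linear speed of each of small_ring, medium_ring, large_ring below 0.01 m/s and horizontal distance between medium_ring and medium_former below 0.005 m and z of medium_ring in the frame of medium_former between 0.005 and 0.0105 m and horizontal distance between large_ring and large_former below 0.005 m and z of large_ring in the frame of large_former between 0.005 and 0.0105 m); the robot touches nothing.
It fails at once if a bystander (bowl, spatula or bur block) is pushed more than 15 mm (distance of any of mixing_bowl, plaster_spatula, bur_block from where it was at the start of the episode above 0.015 m).
It fails at once if a ring is laid or knocked over (angle between any of small_ring, medium_ring, large_ring's own z axis and vertical above 0.6 rad).
It fails at once if a ring is rammed onto a former (more than 40 N between them) (contact force between any of small_ring, medium_ring, large_ring and small_former above 40 N or contact force between any of small_ring, medium_ring, large_ring and medium_former above 40 N or contact force between any of small_ring, medium_ring, large_ring and large_former above 40 N).
It fails at once if a ring is let fall or flung (faster than 0.5 m/s, a fall of about 13 mm, with no finger on it) ((linear speed of small_ring above 0.5 m/s and contact force between the fingers and small_ring below 0.05 N) or (linear speed of medium_ring above 0.5 m/s and contact force between the fingers and medium_ring below 0.05 N) or (linear speed of large_ring above 0.5 m/s and contact force between the fingers and large_ring below 0.05 N)).
It also fails if it takes over 104 s, if anything falls off the work surface, if the arm or the gripper's body presses on something with over 40 N, if the wrist force passes 120 N, or if a joint passes its speed limit or range.

## Working session

There is one attempt and no reset: what is moved stays moved. The work goes in short steps, Python scripts to look and compute and a tool call to move; the robot and the scene stay as the last step left them, time stands still between calls to the robot, and variables do not carry over. Pictures are saved under pics/ and viewed, at most 14 in all, crops included, and the job is handed in when it is done.

Besides the shell and the picture viewer there is one more tool, called after "Call:" in YAML: its name, and indented under it one key for each argument. carry_out: Moves the arm, as the interface text tells. Its arguments: {"type":"object","properties":{"deltas":{"type":"array","items":{"type":"array"}}},"required":["deltas"]}

```bash
mkdir -p pics; ls; python3 - <<'E'
from station import sensors, imaging, env
import cv2, numpy as np
s=sensors.state(); print({k:np.round(v,3).tolist() for k,v in s.items()})
for n in("top","scene"):
    cv2.imwrite(f"pics/{n}0.png",imaging.capture(n)[:,:,::-1])
    c=imaging.camera_info(n); print(n,{k:np.round(v,4).tolist() for k,v in c.items()})
E
```

```text
pics
{'time_s': 0.0, 'joints': [1.275, 0.508, -0.238, 1.501, 0.126, 1.149, -0.155], 'joint_vel': [-0.002, -0.002, 0.0, 0.001, 0.0, 0.001, 0.001], 'joint_torque': [-0.0, -62.058, -2.186, -24.965, 0.013, 0.012, 0.0], 'position': [0.244, -0.575, 0.249], 'ee_rot': [0.98, 0.199, -0.0, -0.001], 'ft_force': [0.377, 0.295, -0.424], 'moment': [-0.007, -0.055, -0.018], 'grasp_force': 0.0, 'grip_width': 0.086}
top {'intrinsics': [[465.8091, 0.0, 257.1988], [0.0, 465.8091, 192.2836], [0.0, 0.0, 1.0]], 'R': [[0.0151, -0.9999, -0.0031], [-0.9876, -0.0144, -0.1561], [0.156, 0.0054, -0.9877]], 't': [-0.0581, 0.5609, 0.9645]}
scene {'intrinsics': [[358.044, 0.0, 257.5288], [0.0, 358.044, 190.2701], [0.0, 0.0, 1.0]], 'R': [[0.5522, -0.8334, -0.0203], [-0.3874, -0.235, -0.8915], [0.7382, 0.5002, -0.4526]], 't': [-0.3754, 0.2445, 0.4847]}
```

View pics/top0.png

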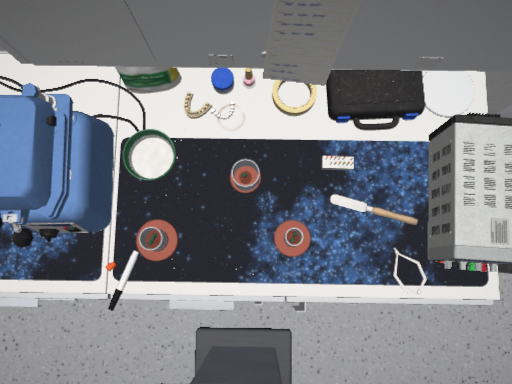

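View pics/scene0.png

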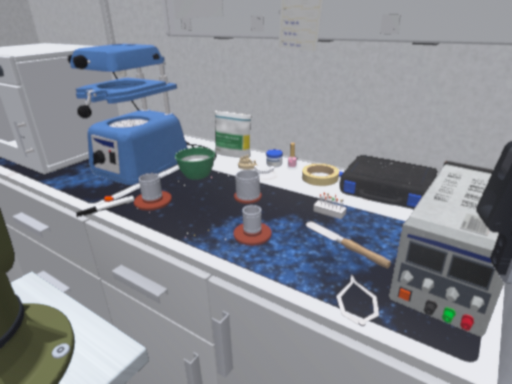

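The top view shows flanges at about (157,240), (245,176) and (292,238), with the bur block near (338,162), the spatula near (372,209) and the bowl near (150,155). Next I'll measure them by colour.

```bash
cat > h.py <<'E'
from station import sensors, imaging, env
import cv2, numpy as np
from scipy.spatial.transform import Rotation as Ro
def ray(name,uv,z,c=None):
    c=c or imaging.camera_info(name); K=np.array(c["intrinsics"]);R=np.array(c["R"]);t=np.array(c["t"])
    p=(np.atleast_2d(np.float64(uv))-K[:2,2])/[K[0,0],K[1,1]]
    if name=="wrist":
        r=np.linalg.norm(p,axis=1,keepdims=True); d=np.c_[p/np.maximum(r,1e-9)*np.sin(r),np.cos(r)]
    else: d=np.c_[p,np.ones(len(p))]
    d=d@R; o=-R.T@t
    return o+d*((z-o[2])/d[:,2:])
def delta(goal,yaw=None):
    "print shift in tool axes, normalised"
    s=sensors.state(); q=Ro.from_quat(s["ee_rot"]); d=q.inv().apply(np.array(goal)-s["position"])
    y=q.as_matrix()[:,1]
    print("shift/300mm",np.round(d/.3,4),"closing-axis yaw deg",np.round(np.degrees(np.arctan2(y[1],y[0])),2))
E
python3 - <<'E'
from h import *
im=cv2.imread("pics/top0.png"); hsv=cv2.cvtColor(im,cv2.COLOR_BGR2HSV)
m=(((hsv[...,0]<12)|(hsv[...,0]>172))&(hsv[...,1]>110)&(hsv[...,2]>50)).astype(np.uint8)
n,l,st,ce=cv2.connectedComponentsWithStats(m)
for i in range(1,n):
    if st[i,4]>60:
        p=np.argwhere(l==i)[:,::-1]
        h=cv2.convexHull(p.astype(np.int32))[:,0]
        w=ray("top",h,.008); (cx,cy),r=cv2.minEnclosingCircle(w[:,:2].astype(np.float32))
        print(st[i],ce[i].round(),"c",round(cx,4),round(cy,4),"d",round(2*r,4))
print("bowl,block,spat",ray("top",[[150,155],[338,162],[333,199],[415,221]],.02).round(3))
crop=[cv2.resize(im[y-32:y+32,x-32:x+32],(260,260),interpolation=cv2.INTER_CUBIC) for x,y in((157,240),(245,176),(292,238))]
cv2.imwrite("pics/crop1.png",np.hstack(crop))
E
```

```text
[234 166  23  19 301] [246. 175.] c 0.6076 -0.0215 d 0.0511
[230 174  31  19  89] [243. 186.] c 0.6 -0.0219 d 0.0696
[136 220  42  41 771] [160. 241.] c 0.458 0.1709 d 0.0925
[274 221  36  36 687] [291. 239.] c 0.466 -0.1278 d 0.0796
[146 230  14  18 137] [153. 239.] c 0.4607 0.179 d 0.0395
[287 231  13  13  95] [293. 237.] c 0.4696 -0.1302 d 0.03
[106 262  11   9  61] [111. 266.] c 0.4003 0.2682 d 0.0228
bowl,block,spat [[ 0.647  0.192  0.02 ]
 [ 0.637 -0.23   0.02 ]
 [ 0.553 -0.217  0.02 ]
 [ 0.507 -0.397  0.02 ]]
```

View pics/crop1.png

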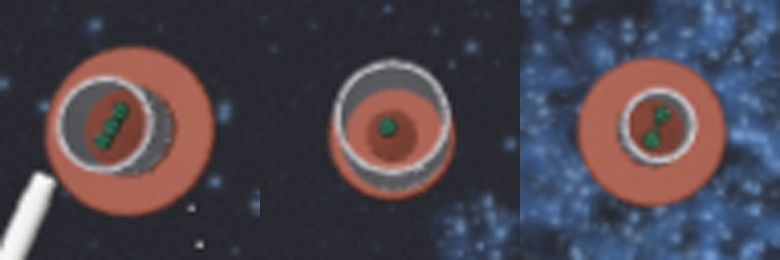

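The large former (left, about (0.458, 0.171)) carries the medium ring. The small former (centre, about (0.600, -0.022)) carries the large ring, and the medium former (right, about (0.466, -0.128)) carries the small ring. I'll move in and look from above with the wrist camera.

Call:
carry_out:
  deltas:
    - [1,[0.413,-0.549,0],[0,0,0.1276]]
    - [1,[0.413,-0.549,0],[0,0,0.1276]]
    - [1,[0.413,-0.549,0],[0,0,0.1276]]
    - [1,[0.413,-0.549,0],[0,0,0.1276]]
    - [1,[0.413,-0.549,0],[0,0,0.1276]]

```text
time_s: 0.52
position: [0.2937, -0.373, 0.25]
ee_rot: [1.0, -0.001, -0.0, -0.0]
ft_force: [1.0, -0.6, -0.1]
grip_width: 0.0856
grasp_force: 0.0
```

Call:
carry_out:
  deltas:
    - [1,[0.1,-0.6,0],[0,0,0]]
    - [1,[0.1,-0.6,0],[0,0,0]]
    - [1,[0.1,-0.6,0],[0,0,0]]
    - [1,[0.1,-0.6,0],[0,0,0]]
    - [1,[0.1,-0.6,0],[0,0,0]]

```text
time_s: 0.93
position: [0.3237, -0.1903, 0.2503]
ee_rot: [1.0, 0.002, -0.0, -0.001]
ft_force: [-0.8, 0.3, -1.2]
grip_width: 0.0852
grasp_force: 0.0
```

Call:
carry_out:
  deltas:
    - [1,[0.473,-0.2,0],[0,0,0]]
    - [1,[0.473,-0.2,0],[0,0,0]]
    - [1,[0.473,-0.2,0],[0,0,0]]
    - [1,[0.473,-0.2,0],[0,0,0]]
    - [1,[0.473,-0.2,0],[0,0,0]]

```text
time_s: 1.35
position: [0.4707, -0.1317, 0.25]
ee_rot: [1.0, 0.003, 0.002, -0.001]
ft_force: [-0.1, 0.3, -0.3]
grip_width: 0.0855
grasp_force: 0.0
```

```bash
python3 - <<'E'
from h import *
s=sensors.state(); print({k:np.round(v,4).tolist() for k,v in s.items()})
c=imaging.camera_info("wrist");print(np.array(c["intrinsics"]).round(1),"cam at",(-np.array(c["R"]).T@c["t"]).round(4))
np.save("cw.npy",c,allow_pickle=True)
cv2.imwrite("pics/w1.png",imaging.capture("wrist")[:,:,::-1])
E
```

```text
{'time_s': 1.35, 'joints': [0.5023, 0.3054, -0.3703, 1.8486, 0.1253, 1.0079, -1.484], 'joint_vel': [0.0527, -0.0491, 0.0507, 0.097, -0.007, 0.0127, 0.0853], 'joint_torque': [-0.6894, -43.4065, -2.2339, -23.2989, 0.3364, 0.3135, -0.9608], 'position': [0.4707, -0.1317, 0.25], 'ee_rot': [1.0, 0.0029, 0.0016, -0.0014], 'ft_force': [-0.0953, 0.2971, -0.2919], 'moment': [0.0381, 0.0212, 0.0424], 'grasp_force': 0.0, 'grip_width': 0.0855}
[[297.3   0.  251. ]
 [  0.  297.3 188.8]
 [  0.    0.    1. ]] cam at [ 0.5364 -0.1302  0.3749]
```

View pics/w1.png

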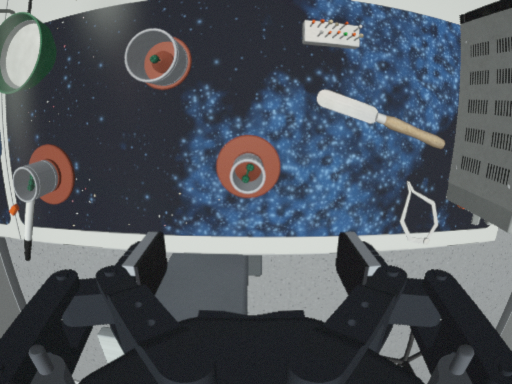

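The wrist camera shows the small ring on the medium former at (248,170), the large ring on the small former at (153,57), and the medium ring on the large former at (40,178). Next I'll fit model circles for the ring rims and flanges.

```bash
cat >> h.py <<'E'
from scipy.optimize import minimize
def proj(name,X,c):
    K=np.array(c["intrinsics"]); P=np.asarray(X)@np.array(c["R"]).T+np.array(c["t"])
    if name=="wrist":
        r=np.linalg.norm(P[:,:2],axis=1); th=np.arctan2(r,P[:,2]); p=P[:,:2]/np.maximum(r,1e-9)[:,None]*th[:,None]
    else: p=P[:,:2]/P[:,2:]
    return p*[K[0,0],K[1,1]]+K[:2,2]
A=np.linspace(0,2*np.pi,180,endpoint=False)
def samp(im,name,c,x,y,z,r):
    X=np.c_[x+r*np.cos(A),y+r*np.sin(A),np.full(180,z)]; p=proj(name,X,c).astype(np.float32)
    return cv2.remap(im,p[None,:,0],p[None,:,1],cv2.INTER_LINEAR)[0]
def fit(im,name,c,g,z,score):
    best=max(((score(im,name,c,g[0]+dx,g[1]+dy,z),dx,dy) for dx in np.arange(-.012,.0121,.001) for dy in np.arange(-.012,.0121,.001)))
    r=minimize(lambda v:-score(im,name,c,v[0],v[1],z),[g[0]+best[1],g[1]+best[2]],method="Nelder-Mead",options=dict(initial_simplex=np.array([[0,0],[.001,0],[0,.001]])+[g[0]+best[1],g[1]+best[2]]))
    return r.x.round(4),round(-r.fun,2)
def rim(im,name,c,g,z,od):   # bright annulus between id and od
    b=cv2.cvtColor(im,cv2.COLOR_BGR2GRAY).astype(np.float32); R=od/2
    return fit(b,name,c,g,z,lambda i,n,c,x,y,z:np.mean(samp(i,n,c,x,y,z,R-.00125)-.5*samp(i,n,c,x,y,z,R-.0045)-.5*samp(i,n,c,x,y,z,R+.002)))
def disc(im,name,c,g,d,z=.008): # flange top edge: red inside, not outside
    f=im.astype(np.float32); b=f[...,2]-f[...,0]; R=d/2
    return fit(b,name,c,g,z,lambda i,n,c,x,y,z:np.mean(np.clip(samp(i,n,c,x,y,z,R-.0015),-20,60)-np.clip(samp(i,n,c,x,y,z,R+.0015),-20,60)))
G={"L":(.458,.171,.092),"S":(.602,-.022,.070),"M":(.466,-.128,.081)}
# ring on each former at start: od, top z
G0={"L":(.049,.069),"S":(.060,.066),"M":(.038,.063)}
E
python3 - <<'E'
from h import *
for name,f in(("top","pics/top0.png"),("wrist","pics/w1.png")):
    im=cv2.imread(f); c=np.load("cw.npy",allow_pickle=True).item() if name=="wrist" else imaging.camera_info(name)
    for k,g in G.items():
        print(name,k,"disc",disc(im,name,c,g,g[2]),"rim",rim(im,name,c,g,G0[k][1],G0[k][0]))
E
```

```text
top L disc (array([0.4582, 0.171 ]), np.float64(54.01)) rim (array([0.4581, 0.1712]), np.float64(58.8))
top S disc (array([ 0.6005, -0.0217]), np.float64(32.83)) rim (array([ 0.6008, -0.0234]), np.float64(62.52))
top M disc (array([ 0.4665, -0.1276]), np.float64(75.13)) rim (array([ 0.4664, -0.1279]), np.float64(62.46))
wrist L disc (array([0.4591, 0.1716]), np.float64(38.79)) rim (array([0.4587, 0.1729]), np.float64(53.26))
wrist S disc (array([ 0.6014, -0.0204]), np.float64(37.83)) rim (array([ 0.6016, -0.0209]), np.float64(88.58))
wrist M disc (array([ 0.4674, -0.1259]), np.float64(79.35)) rim (array([ 0.4674, -0.1258]), np.float64(76.31))
```

Rings and flanges are concentric, and the two cameras agree to within 2 mm. I'll settle the arm first, then descend on the small ring.

Call:
carry_out:
  deltas:
    - [1,[0,0,0.3],[0,0,0]]
    - [1,[0,0,0.3],[0,0,0]]
    - [1,[0,0,0.3],[0,0,0]]
    - [1,[0,0,0.3],[0,0,0]]
    - [1,[0,0,0.3],[0,0,0]]

```text
time_s: 1.82
position: [0.4654, -0.136, 0.1613]
ee_rot: [1.0, -0.0, -0.0, 0.0]
ft_force: [1.5, 1.0, 0.6]
grip_width: 0.0855
grasp_force: 0.0
```

```bash
python3 - <<'E'
from h import *
s=sensors.state(); print(s["position"],s["ee_rot"])
c=imaging.camera_info("wrist"); b=imaging.capture("wrist")[:,:,::-1].copy()
for k in "MS":print(k,disc(b,"wrist",c,G[k],G[k][2]),rim(b,"wrist",c,G[k],G0[k][1],G0[k][0]))
delta([.467,-.1268,.055])
E
```

```text
[ 0.46537546 -0.13595893  0.16125987] [ 9.99999912e-01 -3.53174840e-04 -2.21124782e-04  4.85730251e-05]
M (array([ 0.4669, -0.1258]), np.float64(75.75)) (array([ 0.4674, -0.1257]), np.float64(90.4))
S (array([ 0.6014, -0.0206]), np.float64(38.52)) (array([ 0.6013, -0.0207]), np.float64(88.0))
shift/300mm [ 0.002  -0.031   0.3569] closing-axis yaw deg -90.04
```

Call:
carry_out:
  deltas:
    - [1,[0.0055,-0.0327,0.1],[0,0,0]]
    - [1,[0.0055,-0.0327,0.2],[0,0,0]]
    - [1,[0.0055,-0.0327,0.3],[0,0,0]]
    - [1,[0.0055,-0.0327,0.355],[0,0,0]]
    - [1,[0.0055,-0.0327,0.355],[0,0,0]]

```text
time_s: 2.28
position: [0.4669, -0.1259, 0.053]
ee_rot: [1.0, -0.0, -0.001, -0.0]
ft_force: [-0.1, -0.0, 0.3]
grip_width: 0.0854
grasp_force: 0.0
```

Call:
carry_out:
  deltas:
    - [0.5,[0,0,0],[0,0,0]]
    - [0.3,[0,0,0],[0,0,0]]
    - [0.2,[0,0,0],[0,0,0]]
    - [0.15,[0,0,0],[0,0,0]]
    - [0.1,[0,0,0],[0,0,0]]

```text
time_s: 2.7
position: [0.4679, -0.126, 0.0549]
ee_rot: [1.0, -0.0, 0.001, 0.0]
ft_force: [0.3, -0.4, -0.2]
grip_width: 0.0471
grasp_force: 0.0
```

Call:
carry_out:
  deltas:
    - [0.05,[0,0,0],[0,0,0]]
    - [0,[0,0,0],[0,0,0]]
    - [-0.05,[0,0,0],[0,0,0]]
    - [-0.1,[0,0,0],[0,0,0]]
    - [-0.2,[0,0,0],[0,0,0]]

```text
time_s: 3.12
position: [0.4675, -0.1261, 0.0541]
ee_rot: [1.0, -0.0, 0.0, 0.0]
ft_force: [-0.6, -1.3, 4.9]
grip_width: 0.0371
grasp_force: 59.4
```

Call:
carry_out:
  deltas:
    - [-0.5,[0,0,-0.05],[0,0,0]]
    - [-0.5,[0,0,-0.12],[0,0,0]]
    - [-0.5,[0,0,-0.2],[0,0,0]]
    - [-0.5,[0,0,-0.28],[0,0,0]]
    - [-0.5,[0,0,-0.33],[0,0,0]]

```text
time_s: 3.53
position: [0.4675, -0.1255, 0.1546]
ee_rot: [1.0, 0.0, 0.001, 0.0]
ft_force: [-0.1, -0.1, -1.3]
grip_width: 0.0368
grasp_force: 60.3
```

Call:
carry_out:
  deltas:
    - [-0.5,[0,-0.08,0],[0,0,0]]
    - [-0.5,[0,-0.2,0],[0,0,0]]
    - [-0.5,[0,-0.32,0],[0,0,0]]
    - [-0.5,[0,-0.43,0],[0,0,0]]
    - [-0.5,[0,-0.487,0],[0,0,0]]

```text
time_s: 3.95
position: [0.4667, 0.0248, 0.1529]
ee_rot: [1.0, 0.002, 0.0, -0.001]
ft_force: [-0.1, 0.1, -1.0]
grip_width: 0.0369
grasp_force: 60.4
```

```bash
python3 - <<'E'
from h import *
s=sensors.state(); print(s["position"],s["ee_rot"],s["grip_width"],s["ft_force"])
c=imaging.camera_info("wrist"); b=imaging.capture("wrist")[:,:,::-1].copy()
for k in "LSM":print(k,disc(b,"wrist",c,G[k],G[k][2]),rim(b,"wrist",c,G[k],G0[k][1],G0[k][0]))
cv2.imwrite("pics/w2.png",b)
E
```

```text
[0.46673502 0.02476958 0.15287799] [ 9.99997671e-01  1.92801427e-03  2.65575607e-05 -9.69505489e-04] 0.03694694285293256 [-0.10944568  0.14856586 -1.0084586 ]
L (array([0.4592, 0.1723]), np.float64(49.62)) (array([0.4587, 0.1732]), np.float64(93.38))
S (array([ 0.601 , -0.0187]), np.float64(38.03)) (array([ 0.6014, -0.0211]), np.float64(70.87))
M (array([ 0.4676, -0.1247]), np.float64(78.15)) (array([ 0.465 , -0.1277]), np.float64(8.67))
```

View pics/w2.png

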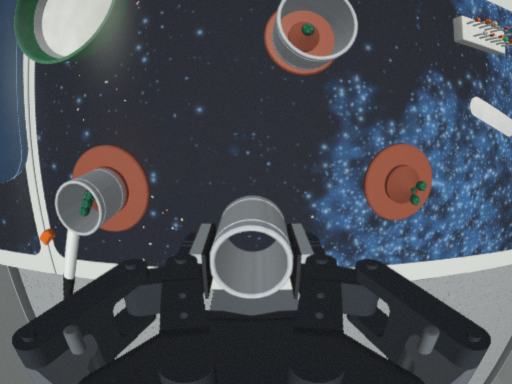

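The small ring is held upright at about (251,260) and the wax on the medium former looks intact. I'll set the ring down on the mat here.

Call:
carry_out:
  deltas:
    - [-0.5,[0,0,0.1],[0,0,0]]
    - [-0.5,[0,0,0.22],[0,0,0]]
    - [-0.5,[0,0,0.32],[0,0,0]]
    - [-0.5,[0,0,0.36],[0,0,0]]
    - [-0.5,[0,0,0.37],[0,0,0]]

```text
time_s: 4.42
position: [0.4654, 0.0202, 0.0393]
ee_rot: [1.0, 0.0, -0.003, 0.0]
ft_force: [0.4, 0.4, -0.8]
grip_width: 0.0366
grasp_force: 60.3
```

Call:
carry_out:
  deltas:
    - [-0.5,[0,0,0.003],[0,0,0]]
    - [-0.5,[0,0,0.006],[0,0,0]]
    - [-0.5,[0,0,0.009],[0,0,0]]
    - [-0.5,[0,0,0.012],[0,0,0]]
    - [-0.5,[0,0,0.012],[0,0,0]]

```text
time_s: 4.83
position: [0.4677, 0.0203, 0.0389]
ee_rot: [1.0, -0.0, 0.001, -0.0]
ft_force: [-0.2, 0.0, -1.1]
grip_width: 0.0364
grasp_force: 60.3
```

Call:
carry_out:
  deltas:
    - [-0.5,[0,0,0.003],[0,0,0]]
    - [-0.5,[0,0,0.006],[0,0,0]]
    - [-0.5,[0,0,0.008],[0,0,0]]
    - [-0.5,[0,0,0.008],[0,0,0]]
    - [-0.5,[0,0,0.008],[0,0,0]]

```text
time_s: 5.25
position: [0.4679, 0.0203, 0.0378]
ee_rot: [1.0, -0.0, 0.001, 0.0]
ft_force: [-5.0, 0.1, 24.9]
grip_width: 0.0365
grasp_force: 63.0
```

Call:
carry_out:
  deltas:
    - [0.2,[0,0,-0.004],[0,0,0]]
    - [0.5,[0,0,-0.004],[0,0,0]]
    - [1,[0,0,-0.004],[0,0,0]]
    - [1,[0,0,-0.004],[0,0,0]]
    - [1,[0,0,-0.004],[0,0,0]]

```text
time_s: 5.67
position: [0.4672, 0.0204, 0.0368]
ee_rot: [1.0, -0.0, -0.0, -0.0]
ft_force: [0.2, -0.2, 0.3]
grip_width: 0.0853
grasp_force: 0.0
```

Call:
carry_out:
  deltas:
    - [1,[0,0,-0.05],[0,0,0]]
    - [1,[0,0,-0.15],[0,0,0]]
    - [1,[0,0,-0.28],[0,0,0]]
    - [1,[0,0,-0.37],[0,0,0]]
    - [1,[0,0,-0.37],[0,0,0]]

```text
time_s: 6.08
position: [0.4697, 0.0209, 0.1526]
ee_rot: [1.0, -0.0, 0.004, -0.0]
ft_force: [1.1, 0.0, -0.5]
grip_width: 0.0855
grasp_force: 0.0
```

Call:
carry_out:
  deltas:
    - [1,[0,-0.13,0],[0,0,0]]
    - [1,[-0.05,-0.26,0],[0,0,0]]
    - [1,[-0.1,-0.39,0],[0,0,0]]
    - [1,[-0.1,-0.5,0],[0,0,0]]
    - [1,[-0.1,-0.5,0],[0,0,0]]

```text
time_s: 6.5
position: [0.4361, 0.1781, 0.1482]
ee_rot: [1.0, 0.005, 0.0, -0.002]
ft_force: [1.1, 0.3, 1.2]
grip_width: 0.0856
grasp_force: 0.0
```

```bash
cat > m.py <<'E'
from h import *
import sys
s=sensors.state(); print(np.round(s["position"],4),np.round(s["ee_rot"],4),s["grip_width"],np.round(s["ft_force"],1))
c=imaging.camera_info("wrist"); b=imaging.capture("wrist")[:,:,::-1].copy()
# args: kind,x,y,d[,z]
for a in sys.argv[2:]:
    k,*v=a.split(","); v=[float(q) for q in v]
    print(a, disc(b,"wrist",c,v[:2],v[2]) if k=="d" else rim(b,"wrist",c,v[:2],v[3],v[2]))
cv2.imwrite(f"pics/{sys.argv[1]}.png",b)
E
python3 m.py w3 d,.459,.172,.092 r,.459,.172,.049,.069 r,.467,.02,.038,.046 d,.601,-.021,.070
```

```text
[0.4361 0.1781 0.1482] [ 1.0e+00  4.5e-03  5.0e-04 -2.4e-03] 0.08559618708548086 [1.1 0.3 1.2]
d,.459,.172,.092 (array([0.4585, 0.1734]), np.float64(67.13))
r,.459,.172,.049,.069 (array([0.4588, 0.1736]), np.float64(90.29))
r,.467,.02,.038,.046 (array([0.468 , 0.0208]), np.float64(99.26))
d,.601,-.021,.070 (array([ 0.601 , -0.0173]), np.float64(35.88))
```

View pics/w3.png

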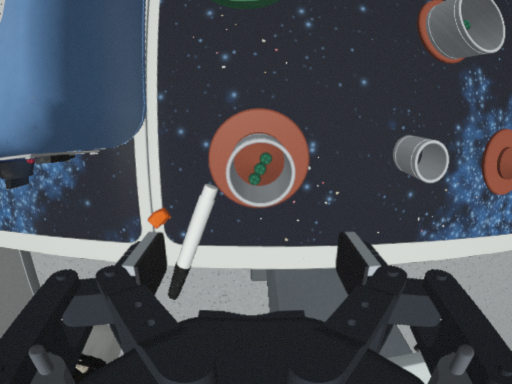

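The small ring stands upright on the mat at (0.468, 0.0208), next to pixel (422,160). The medium ring on the large former is at (260,170). I'll fetch it next.

Call:
carry_out:
  deltas:
    - [1,[0.0707,-0.0077,0],[0,0,0]]
    - [1,[0.0707,-0.0077,0.1],[0,0,0]]
    - [1,[0.0707,-0.0077,0.2],[0,0,0]]
    - [1,[0.0707,-0.0077,0.29],[0,0,0]]
    - [1,[0.0707,-0.0077,0.29],[0,0,0]]

```text
time_s: 6.97
position: [0.4562, 0.1702, 0.0567]
ee_rot: [1.0, -0.001, -0.004, 0.002]
ft_force: [-1.4, -0.2, 0.3]
grip_width: 0.085
grasp_force: 0.0
```

Call:
carry_out:
  deltas:
    - [0.6,[0,0,0],[0,0,0]]
    - [0.5,[0,0,0],[0,0,0]]
    - [0.4,[0,0,0],[0,0,0]]
    - [0.35,[0,0,0],[0,0,0]]
    - [0.35,[0,0,0],[0,0,0]]

```text
time_s: 7.38
position: [0.4591, 0.1728, 0.0622]
ee_rot: [1.0, -0.0, 0.001, -0.0]
ft_force: [0.3, -0.0, -0.5]
grip_width: 0.0578
grasp_force: 0.0
```

```bash
python3 m.py w4 r,.459,.172,.049,.069 r,.467,.02,.038,.046
```

```text
[0.4591 0.1728 0.0622] [ 1.0e+00 -2.0e-04  1.1e-03 -3.0e-04] 0.0578452808894905 [ 0.3 -0.  -0.5]
r,.459,.172,.049,.069 (array([0.4588, 0.1736]), np.float64(115.56))
r,.467,.02,.038,.046 (array([0.4677, 0.0205]), np.float64(102.71))
```

Call:
carry_out:
  deltas:
    - [0.28,[0,-0.0017,0],[0,0,0]]
    - [0.22,[0,-0.0017,0],[0,0,0]]
    - [0.16,[0,-0.0017,0],[0,0,0]]
    - [0.1,[0,-0.0017,0],[0,0,0]]
    - [0,[0,-0.0017,0],[0,0,0]]

```text
time_s: 7.85
position: [0.4587, 0.1732, 0.0615]
ee_rot: [1.0, -0.0, 0.0, 0.0]
ft_force: [-1.2, -0.8, 8.1]
grip_width: 0.0481
grasp_force: 60.3
```

Call:
carry_out:
  deltas:
    - [-0.3,[0,0,0],[0,0,0]]
    - [-0.3,[0,0,0],[0,0,0]]
    - [-0.3,[0,0,0],[0,0,0]]
    - [-0.3,[0,0,0],[0,0,0]]

```text
time_s: 8.18
position: [0.4587, 0.1732, 0.0616]
ee_rot: [1.0, -0.0, 0.0, 0.0]
ft_force: [-0.4, -1.8, 8.3]
grip_width: 0.0479
grasp_force: 60.3
```

Call:
carry_out:
  deltas:
    - [-0.3,[0,0,-0.05],[0,0,0]]
    - [-0.3,[0,0,-0.12],[0,0,0]]
    - [-0.3,[0,0,-0.2],[0,0,0]]
    - [-0.3,[0,0,-0.28],[0,0,0]]
    - [-0.3,[0,0,-0.33],[0,0,0]]

```text
time_s: 8.6
position: [0.4587, 0.1736, 0.1619]
ee_rot: [1.0, 0.0, 0.001, -0.0]
ft_force: [1.0, -0.4, -1.5]
grip_width: 0.0481
grasp_force: 62.3
```

Call:
carry_out:
  deltas:
    - [-0.3,[0,0.06,0],[0,0,0]]
    - [-0.3,[0,0.16,0],[0,0,0]]
    - [-0.3,[0,0.27,0],[0,0,0]]
    - [-0.3,[0,0.39,0],[0,0,0]]
    - [-0.3,[0,0.5,0],[0,0,0]]

```text
time_s: 9.02
position: [0.4579, 0.0216, 0.1599]
ee_rot: [1.0, 0.0, -0.0, 0.0]
ft_force: [0.8, -0.7, -0.8]
grip_width: 0.0481
grasp_force: 62.3
```

Call:
carry_out:
  deltas:
    - [-0.3,[0.01,0.12,0],[0,0,0]]
    - [-0.3,[0.02,0.24,0],[0,0,0]]
    - [-0.3,[0.0293,0.36,0],[0,0,0]]
    - [-0.3,[0.0293,0.45,0],[0,0,0]]
    - [-0.3,[0.0293,0.4977,0],[0,0,0]]

```text
time_s: 9.43
position: [0.4665, -0.1303, 0.1596]
ee_rot: [1.0, -0.002, -0.0, 0.001]
ft_force: [-0.0, 0.8, -1.1]
grip_width: 0.0481
grasp_force: 62.3
```

Call:
carry_out:
  deltas:
    - [-0.3,[0,0,0.04],[0,0,0]]
    - [-0.3,[0,0,0.1],[0,0,0]]
    - [-0.3,[0,0,0.15],[0,0,0]]
    - [-0.3,[0,0,0.18],[0,0,0]]
    - [-0.3,[0,0,0.18],[0,0,0]]

```text
time_s: 9.85
position: [0.466, -0.1258, 0.1043]
ee_rot: [1.0, 0.0, -0.002, -0.001]
ft_force: [-1.3, -0.2, -0.6]
grip_width: 0.0478
grasp_force: 62.3
```

```bash
python3 m.py w5 d,.467,-.126,.081 r,.467,-.126,.049,.115
```

```text
[ 0.466  -0.1258  0.1043] [ 1.0e+00  1.0e-04 -1.7e-03 -5.0e-04] 0.047792670316526384 [-1.3 -0.2 -0.6]
d,.467,-.126,.081 (array([ 0.4676, -0.1261]), np.float64(73.39))
r,.467,-.126,.049,.115 (array([ 0.4681, -0.1243]), np.float64(74.05))
```

View pics/w5.png

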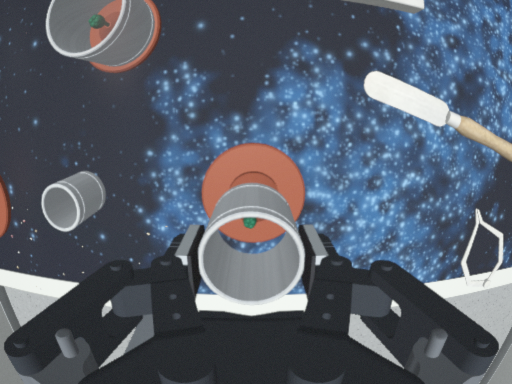

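The medium ring is held upright above the medium former at about (252,257), and its axis agrees with the flange fit (0.4676, -0.1261). Now I'll lower it slowly.

Call:
carry_out:
  deltas:
    - [-0.3,[0,0,0.03],[0,0,0]]
    - [-0.3,[0,0,0.06],[0,0,0]]
    - [-0.3,[0,0,0.09],[0,0,0]]
    - [-0.3,[0,0,0.11],[0,0,0]]
    - [-0.3,[0,0,0.11],[0,0,0]]

```text
time_s: 10.32
position: [0.4665, -0.1259, 0.0717]
ee_rot: [1.0, 0.0, -0.001, -0.0]
ft_force: [-0.5, 0.5, -2.0]
grip_width: 0.0481
grasp_force: 62.3
```

Call:
carry_out:
  deltas:
    - [-0.3,[0,0,0.01],[0,0,0]]
    - [-0.3,[0,0,0.02],[0,0,0]]
    - [-0.3,[0,0,0.03],[0,0,0]]
    - [-0.3,[0,0,0.04],[0,0,0]]
    - [-0.3,[0,0,0.04],[0,0,0]]

```text
time_s: 10.73
position: [0.467, -0.126, 0.0605]
ee_rot: [1.0, -0.0, -0.0, -0.0]
ft_force: [-0.4, 0.2, -0.8]
grip_width: 0.0474
grasp_force: 62.3
```

Call:
carry_out:
  deltas:
    - [-0.3,[0.001,0,0.006],[0,0,0]]
    - [-0.3,[0.001,0,0.012],[0,0,0]]
    - [-0.3,[0.001,0,0.017],[0,0,0]]
    - [-0.3,[0.001,0,0.021],[0,0,0]]
    - [-0.3,[0.001,0,0.021],[0,0,0]]

```text
time_s: 11.15
position: [0.4674, -0.126, 0.0545]
ee_rot: [1.0, -0.0, -0.0, -0.0]
ft_force: [0.1, 0.6, -1.0]
grip_width: 0.048
grasp_force: 62.3
```

Call:
carry_out:
  deltas:
    - [-0.3,[0,0,0.002],[0,0,0]]
    - [-0.3,[0,0,0.004],[0,0,0]]
    - [-0.3,[0,0,0.005],[0,0,0]]
    - [-0.3,[0,0,0.005],[0,0,0]]

```text
time_s: 11.48
position: [0.4677, -0.1261, 0.0538]
ee_rot: [1.0, -0.0, 0.0, 0.0]
ft_force: [-1.9, 0.8, 6.6]
grip_width: 0.0481
grasp_force: 63.1
```

Light contact of about 8 N, so the ring is seated. I'll release it.

Call:
carry_out:
  deltas:
    - [0.1,[0,0,0],[0,0,0]]
    - [0.25,[0,0,0],[0,0,0]]
    - [0.5,[0,0,0],[0,0,0]]
    - [0.9,[0,0,0],[0,0,0]]
    - [1,[0,0,0],[0,0,0]]

```text
time_s: 11.9
position: [0.4676, -0.1261, 0.0532]
ee_rot: [1.0, -0.0, 0.0, -0.0]
ft_force: [-0.9, -1.1, -0.6]
grip_width: 0.0848
grasp_force: 0.0
```

Call:
carry_out:
  deltas:
    - [1,[0,0,-0.03],[0,0,0]]
    - [1,[0,0,-0.12],[0,0,0]]
    - [1,[0,0,-0.25],[0,0,0]]
    - [1,[0,0,-0.37],[0,0,0]]
    - [1,[0,0,-0.37],[0,0,0]]

```text
time_s: 12.32
position: [0.4706, -0.1263, 0.1707]
ee_rot: [1.0, 0.0, 0.005, 0.001]
ft_force: [0.7, -0.8, 0.8]
grip_width: 0.0854
grasp_force: 0.0
```

Call:
carry_out:
  deltas:
    - [1,[0.04,-0.08,0],[0,0,0]]
    - [1,[0.1,-0.16,0],[0,0,0]]
    - [1,[0.15,-0.24,0],[0,0,0]]
    - [1,[0.2,-0.35,0],[0,0,0]]
    - [1,[0.2,-0.35,0],[0,0,0]]

```text
time_s: 12.73
position: [0.5303, -0.0131, 0.1653]
ee_rot: [1.0, 0.004, 0.002, -0.002]
ft_force: [0.2, 0.5, 0.3]
grip_width: 0.0852
grasp_force: 0.0
```

```bash
python3 m.py w6 d,.467,-.126,.081 r,.467,-.126,.049,.060 d,.601,-.021,.07 r,.601,-.021,.06,.066
```

```text
[ 0.5303 -0.0131  0.1653] [ 1.      0.004   0.0019 -0.0025] 0.08518243429990355 [0.2 0.5 0.3]
d,.467,-.126,.081 (array([ 0.4686, -0.1248]), np.float64(54.02))
r,.467,-.126,.049,.060 (array([ 0.4677, -0.1254]), np.float64(33.59))
d,.601,-.021,.07 (array([ 0.6062, -0.0148]), np.float64(16.24))
r,.601,-.021,.06,.066 (array([ 0.6015, -0.0211]), np.float64(116.95))
```

View pics/w6.png

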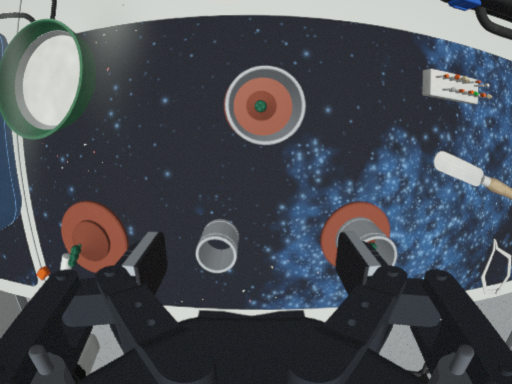

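The medium ring is seated on its former, seen at (372,243). The large ring is straight ahead at (265,105), so I'll go over it.

Call:
carry_out:
  deltas:
    - [1,[0.1,0,0],[0,0,0]]
    - [1,[0.2,0,0],[0,0,0]]
    - [1,[0.246,0,0],[0,0,0]]
    - [1,[0.246,0,0.06],[0,0,0]]
    - [1,[0.246,0,0.06],[0,0,0]]

```text
time_s: 13.2
position: [0.6002, -0.0222, 0.1439]
ee_rot: [1.0, -0.0, -0.002, 0.0]
ft_force: [-1.6, -0.8, -0.2]
grip_width: 0.0853
grasp_force: 0.0
```

Call:
carry_out:
  deltas:
    - [1,[0,0,0],[0,0,0]]
    - [1,[0,0,0],[0,0,0]]
    - [1,[0,0,0],[0,0,0]]

```text
time_s: 13.45
position: [0.6011, -0.0214, 0.1471]
ee_rot: [1.0, -0.0, 0.0, 0.0]
ft_force: [0.6, 0.7, -0.4]
grip_width: 0.0855
grasp_force: 0.0
```

Well centred. I'll descend 88 mm and close gradually.

Call:
carry_out:
  deltas:
    - [1,[0.001,0,0.08],[0,0,0]]
    - [1,[0.001,0,0.16],[0,0,0]]
    - [1,[0.001,0,0.24],[0,0,0]]
    - [1,[0.001,0,0.293],[0,0,0]]
    - [1,[0.001,0,0.293],[0,0,0]]

```text
time_s: 13.87
position: [0.5996, -0.0214, 0.056]
ee_rot: [1.0, -0.0, -0.002, 0.0]
ft_force: [-0.1, -0.2, -0.7]
grip_width: 0.0852
grasp_force: 0.0
```

Call:
carry_out:
  deltas:
    - [0.8,[0,0,0],[0,0,0]]
    - [0.7,[0,0,0],[0,0,0]]
    - [0.6,[0,0,0],[0,0,0]]
    - [0.55,[0,0,0],[0,0,0]]
    - [0.5,[0,0,0],[0,0,0]]

```text
time_s: 14.28
position: [0.6022, -0.0212, 0.0594]
ee_rot: [1.0, -0.0, 0.001, 0.0]
ft_force: [-0.0, -0.1, 1.0]
grip_width: 0.064
grasp_force: 0.0
```

Call:
carry_out:
  deltas:
    - [0.45,[0,0,0],[0,0,0]]
    - [0.4,[0,0,0],[0,0,0]]
    - [0.35,[0,0,0],[0,0,0]]
    - [0.2,[0,0,0],[0,0,0]]
    - [0,[0,0,0],[0,0,0]]

```text
time_s: 14.7
position: [0.6021, -0.0215, 0.0593]
ee_rot: [1.0, -0.0, 0.001, 0.0]
ft_force: [-0.9, -1.7, 6.9]
grip_width: 0.0586
grasp_force: 62.4
```

Call:
carry_out:
  deltas:
    - [0,[0,0,-0.05],[0,0,0]]
    - [0,[0,0,-0.13],[0,0,0]]
    - [0,[0,0,-0.23],[0,0,0]]
    - [0,[0,0,-0.33],[0,0,0]]
    - [0,[0,0,-0.38],[0,0,0]]

```text
time_s: 15.12
position: [0.6025, -0.0206, 0.1755]
ee_rot: [1.0, 0.0, 0.002, -0.0]
ft_force: [1.2, 0.6, -2.0]
grip_width: 0.0582
grasp_force: 65.6
```

Call:
carry_out:
  deltas:
    - [0,[-0.04,-0.05,0],[0,0,0]]
    - [0,[-0.11,-0.15,0],[0,0,0]]
    - [0,[-0.18,-0.25,0],[0,0,0]]
    - [0,[-0.25,-0.34,0],[0,0,0]]
    - [0,[-0.32,-0.43,0],[0,0,0]]

```text
time_s: 15.53
position: [0.504, 0.1092, 0.1721]
ee_rot: [1.0, -0.0, -0.0, -0.0]
ft_force: [0.1, 0.7, -2.2]
grip_width: 0.059
grasp_force: 65.7
```

Call:
carry_out:
  deltas:
    - [0,[-0.06,-0.08,0],[0,0,0]]
    - [0,[-0.11,-0.15,0],[0,0,0]]
    - [0,[-0.157,-0.219,0],[0,0,0]]
    - [0,[-0.157,-0.219,0],[0,0,0]]
    - [0,[-0.157,-0.219,0],[0,0,0]]

```text
time_s: 15.95
position: [0.4575, 0.175, 0.1723]
ee_rot: [1.0, 0.002, -0.0, -0.0]
ft_force: [0.4, -0.3, -1.9]
grip_width: 0.0587
grasp_force: 65.6
```

```bash
python3 m.py w7 d,.459,.173,.092 r,.459,.173,.06,.181 r,.468,.02,.038,.046 d,.601,-.021,.07
```

```text
[0.4575 0.175  0.1723] [ 1.0e+00  1.8e-03 -2.0e-04 -1.0e-04] 0.058723744236139956 [ 0.4 -0.3 -1.9]
d,.459,.173,.092 (array([0.4588, 0.1736]), np.float64(57.31))
r,.459,.173,.06,.181 (array([0.458 , 0.1764]), np.float64(103.26))
r,.468,.02,.038,.046 (array([0.4679, 0.0209]), np.float64(97.52))
d,.601,-.021,.07 (array([ 0.602, -0.019]), np.float64(52.4))
```

View pics/w7.png

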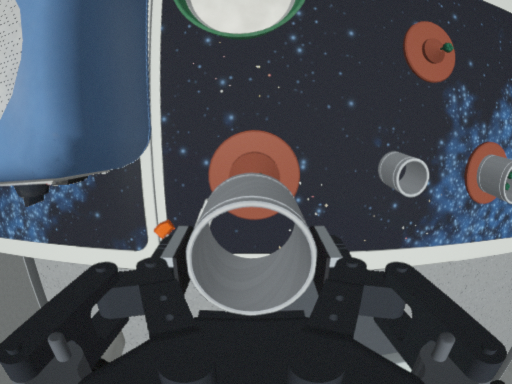

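The large ring is held upright over the large former, whose flange is at (255,173). I'll lower it, checking position on the way.

Call:
carry_out:
  deltas:
    - [0,[0,0,0.05],[0,0,0]]
    - [0,[0,0,0.11],[0,0,0]]
    - [0,[0,0,0.16],[0,0,0]]
    - [0,[0,0,0.17],[0,0,0]]
    - [0,[0,0,0.17],[0,0,0]]

```text
time_s: 16.42
position: [0.4585, 0.1723, 0.1203]
ee_rot: [1.0, -0.001, -0.001, 0.001]
ft_force: [0.2, -0.7, -0.9]
grip_width: 0.0588
grasp_force: 65.6
```

Call:
carry_out:
  deltas:
    - [0,[0,0,0],[0,0,0]]
    - [0,[0,0,0],[0,0,0]]

```text
time_s: 16.58
position: [0.4593, 0.1735, 0.1221]
ee_rot: [1.0, -0.0, 0.001, -0.0]
ft_force: [0.2, 0.5, -2.1]
grip_width: 0.0586
grasp_force: 65.6
```

Call:
carry_out:
  deltas:
    - [0,[0,0,0.04],[0,0,0]]
    - [0,[0,0,0.08],[0,0,0]]
    - [0,[0,0,0.12],[0,0,0]]
    - [0,[0,0,0.15],[0,0,0]]
    - [0,[0,0,0.16],[0,0,0]]

```text
time_s: 17.0
position: [0.4585, 0.1734, 0.0728]
ee_rot: [1.0, -0.0, -0.0, 0.0]
ft_force: [0.3, -0.6, -2.3]
grip_width: 0.0584
grasp_force: 65.6
```

Call:
carry_out:
  deltas:
    - [0,[0,0,0.008],[0,0,0]]
    - [0,[0,0,0.016],[0,0,0]]
    - [0,[0,0,0.02],[0,0,0]]
    - [0,[0,0,0.02],[0,0,0]]
    - [0,[0,0,0.02],[0,0,0]]

```text
time_s: 17.42
position: [0.4587, 0.1737, 0.0676]
ee_rot: [1.0, -0.0, 0.0, -0.0]
ft_force: [0.4, -0.8, -2.1]
grip_width: 0.0587
grasp_force: 65.6
```

Now down to about 0.0605.

Call:
carry_out:
  deltas:
    - [0,[0,0.001,0.006],[0,0,0]]
    - [0,[0,0.001,0.012],[0,0,0]]
    - [0,[0,0.001,0.018],[0,0,0]]
    - [0,[0,0.001,0.023],[0,0,0]]
    - [0,[0,0.001,0.023],[0,0,0]]

```text
time_s: 17.83
position: [0.4584, 0.1732, 0.0601]
ee_rot: [1.0, -0.0, -0.0, 0.0]
ft_force: [-0.3, -0.1, -1.8]
grip_width: 0.0588
grasp_force: 65.6
```

Call:
carry_out:
  deltas:
    - [0,[0,0,0.002],[0,0,0]]
    - [0,[0,0,0.003],[0,0,0]]
    - [0,[0,0,0.004],[0,0,0]]
    - [0,[0,0,0.004],[0,0,0]]

```text
time_s: 18.17
position: [0.4586, 0.1733, 0.0594]
ee_rot: [1.0, -0.0, 0.0, -0.0]
ft_force: [-1.9, -0.7, 2.0]
grip_width: 0.0586
grasp_force: 66.2
```

The large ring is touching the flange at its predicted seat height. I'll release it and go for the small ring.

Call:
carry_out:
  deltas:
    - [0.4,[0,0,0],[0,0,0]]
    - [0.55,[0,0,0],[0,0,0]]
    - [0.8,[0,0,0],[0,0,0]]
    - [1,[0,0,0],[0,0,0]]
    - [1,[0,0,0],[0,0,0]]

```text
time_s: 18.58
position: [0.4586, 0.1734, 0.0593]
ee_rot: [1.0, -0.0, 0.0, -0.0]
ft_force: [0.8, -0.2, 1.0]
grip_width: 0.0861
grasp_force: 0.0
```

Call:
carry_out:
  deltas:
    - [1,[0,0,-0.03],[0,0,0]]
    - [1,[0,0,-0.12],[0,0,0]]
    - [1,[0,0,-0.25],[0,0,0]]
    - [1,[0,0,-0.35],[0,0,0]]
    - [1,[0,0,-0.35],[0,0,0]]

```text
time_s: 19.0
position: [0.4609, 0.1749, 0.1702]
ee_rot: [1.0, 0.0, 0.004, -0.002]
ft_force: [0.8, 0.0, -0.4]
grip_width: 0.0854
grasp_force: 0.0
```

Call:
carry_out:
  deltas:
    - [1,[0.01,0.13,0],[0,0,0]]
    - [1,[0.02,0.26,0],[0,0,0]]
    - [1,[0.031,0.39,0],[0,0,0]]
    - [1,[0.031,0.48,0],[0,0,0]]
    - [1,[0.031,0.509,0],[0,0,0]]

```text
time_s: 19.42
position: [0.4674, 0.0155, 0.1644]
ee_rot: [1.0, -0.003, -0.0, 0.001]
ft_force: [0.1, -1.1, 0.5]
grip_width: 0.0852
grasp_force: 0.0
```

Call:
carry_out:
  deltas:
    - [1,[0,0,0.05],[0,0,0]]
    - [1,[0,0,0.12],[0,0,0]]
    - [1,[0,0,0.12],[0,0,0]]
    - [1,[0,0,0.12],[0,0,0]]

```text
time_s: 19.75
position: [0.4671, 0.0212, 0.128]
ee_rot: [1.0, 0.0, -0.001, -0.0]
ft_force: [-0.7, 0.2, 0.7]
grip_width: 0.0854
grasp_force: 0.0
```

```bash
python3 m.py w8 d,.459,.173,.092 r,.459,.173,.06,.066 r,.468,.02,.038,.046 d,.601,-.021,.07
```

```text
[0.4671 0.0212 0.128 ] [ 1.0e+00  4.0e-04 -1.1e-03 -1.0e-04] 0.08537050065388568 [-0.7  0.2  0.7]
d,.459,.173,.092 (array([0.4593, 0.1721]), np.float64(46.53))
r,.459,.173,.06,.066 (array([0.4577, 0.1749]), np.float64(86.07))
r,.468,.02,.038,.046 (array([0.4679, 0.0211]), np.float64(115.3))
d,.601,-.021,.07 (array([ 0.6012, -0.0193]), np.float64(57.52))
```

View pics/w8.png

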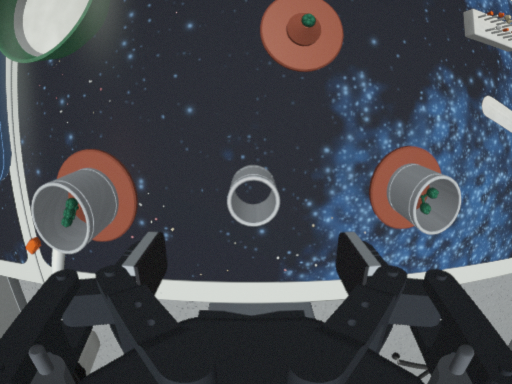

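The large ring at (75,215) and the medium ring at (425,200) both look seated, and the small ring is centred in the jaws. I'll grip it now.

Call:
carry_out:
  deltas:
    - [1,[0,0,0.08],[0,0,0]]
    - [1,[0,0,0.16],[0,0,0]]
    - [1,[0,0,0.24],[0,0,0]]
    - [1,[0,0,0.3],[0,0,0]]
    - [0.6,[0,0,0.3],[0,0,0]]

```text
time_s: 20.22
position: [0.467, 0.0211, 0.0366]
ee_rot: [1.0, 0.001, -0.002, 0.0]
ft_force: [0.6, -0.6, -0.5]
grip_width: 0.0754
grasp_force: 0.0
```

Call:
carry_out:
  deltas:
    - [0.3,[0,0,0],[0,0,0]]
    - [0.15,[0,0,0],[0,0,0]]
    - [0.1,[0,0,0],[0,0,0]]
    - [0,[0,0,0],[0,0,0]]
    - [-0.3,[0,0,0],[0,0,0]]

```text
time_s: 20.63
position: [0.4687, 0.0208, 0.0395]
ee_rot: [1.0, -0.0, 0.001, -0.0]
ft_force: [-1.2, 0.5, 10.0]
grip_width: 0.0369
grasp_force: 58.8
```

Call:
carry_out:
  deltas:
    - [-0.4,[0,0,0],[0,0,0]]
    - [-0.4,[0,0,0],[0,0,0]]
    - [-0.4,[0,0,0],[0,0,0]]

```text
time_s: 20.88
position: [0.4686, 0.021, 0.0395]
ee_rot: [1.0, 0.0, 0.001, -0.0]
ft_force: [-1.2, 1.3, 9.3]
grip_width: 0.0365
grasp_force: 58.9
```

Call:
carry_out:
  deltas:
    - [-0.4,[0,0,-0.05],[0,0,0]]
    - [-0.4,[0,0,-0.13],[0,0,0]]
    - [-0.4,[0,0,-0.22],[0,0,0]]
    - [-0.4,[0,0,-0.31],[0,0,0]]
    - [-0.4,[0,0,-0.35],[0,0,0]]

```text
time_s: 21.3
position: [0.4688, 0.0208, 0.1466]
ee_rot: [1.0, -0.0, 0.002, -0.0]
ft_force: [1.2, 0.6, -0.9]
grip_width: 0.0366
grasp_force: 60.3
```

Call:
carry_out:
  deltas:
    - [-0.4,[0.07,0.03,0],[0,0,0]]
    - [-0.4,[0.18,0.06,0],[0,0,0]]
    - [-0.4,[0.29,0.1,0],[0,0,0]]
    - [-0.4,[0.4,0.13,0],[0,0,0]]
    - [-0.4,[0.442,0.136,0],[0,0,0]]

```text
time_s: 21.72
position: [0.6044, -0.0229, 0.1437]
ee_rot: [1.0, -0.002, 0.002, 0.0]
ft_force: [0.4, 0.4, -0.5]
grip_width: 0.0368
grasp_force: 60.3
```

Call:
carry_out:
  deltas:
    - [-0.4,[0,0,0.05],[0,0,0]]
    - [-0.4,[0,0,0.1],[0,0,0]]
    - [-0.4,[0,0,0.1],[0,0,0]]
    - [-0.4,[0,0,0.1],[0,0,0]]
    - [-0.4,[0,0,0.1],[0,0,0]]

```text
time_s: 22.13
position: [0.6006, -0.0201, 0.1141]
ee_rot: [1.0, -0.0, 0.0, -0.0]
ft_force: [0.6, -0.7, -1.0]
grip_width: 0.0365
grasp_force: 60.3
```

```bash
python3 m.py w9 d,.601,-.02,.07 r,.601,-.02,.038,.121
```

```text
[ 0.6006 -0.0201  0.1141] [ 1.e+00 -0.e+00  3.e-04 -0.e+00] 0.03648277014415121 [ 0.6 -0.7 -1. ]
d,.601,-.02,.07 (array([ 0.6024, -0.0195]), np.float64(51.6))
r,.601,-.02,.038,.121 (array([ 0.5997, -0.0187]), np.float64(116.51))
```

View pics/w9.png

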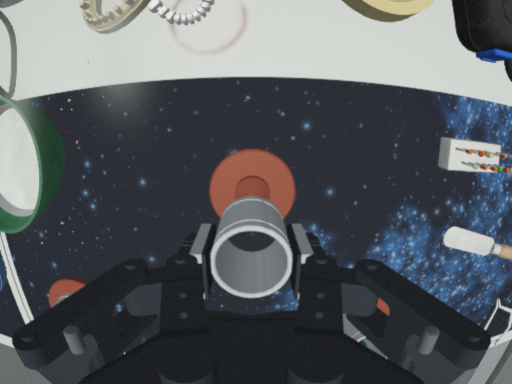

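The small ring is upright above its former, with the flange at (252,190). I'll shift about 1.5 mm forward and lower.

Call:
carry_out:
  deltas:
    - [-0.4,[0.005,-0.001,0.03],[0,0,0]]
    - [-0.4,[0.005,-0.001,0.07],[0,0,0]]
    - [-0.4,[0.005,-0.001,0.11],[0,0,0]]
    - [-0.4,[0.005,-0.001,0.15],[0,0,0]]
    - [-0.4,[0.005,-0.001,0.17],[0,0,0]]

```text
time_s: 22.6
position: [0.6011, -0.02, 0.0603]
ee_rot: [1.0, -0.0, -0.001, 0.0]
ft_force: [-0.9, -1.4, -1.2]
grip_width: 0.0362
grasp_force: 60.3
```

Call:
carry_out:
  deltas:
    - [-0.4,[0,0,0.005],[0,0,0]]
    - [-0.4,[0,0,0.01],[0,0,0]]
    - [-0.4,[0,0,0.015],[0,0,0]]
    - [-0.4,[0,0,0.015],[0,0,0]]
    - [-0.4,[0,0,0.015],[0,0,0]]

```text
time_s: 23.02
position: [0.6022, -0.0199, 0.0581]
ee_rot: [1.0, -0.0, 0.0, -0.0]
ft_force: [-0.2, 0.7, -1.8]
grip_width: 0.0366
grasp_force: 60.3
```

Now down to about 0.049 with small steps.

Call:
carry_out:
  deltas:
    - [-0.4,[0,0,0.006],[0,0,0]]
    - [-0.4,[0,0,0.012],[0,0,0]]
    - [-0.4,[0,0,0.018],[0,0,0]]
    - [-0.4,[0,0,0.018],[0,0,0]]
    - [-0.4,[0,0,0.018],[0,0,0]]

```text
time_s: 23.43
position: [0.6018, -0.0199, 0.0521]
ee_rot: [1.0, -0.0, -0.0, -0.0]
ft_force: [-0.4, -0.8, -0.9]
grip_width: 0.0369
grasp_force: 60.3
```

Call:
carry_out:
  deltas:
    - [-0.4,[0,0,0.004],[0,0,0]]
    - [-0.4,[0,0,0.008],[0,0,0]]
    - [-0.4,[0,0,0.009],[0,0,0]]
    - [-0.4,[0,0,0.009],[0,0,0]]

```text
time_s: 23.77
position: [0.6019, -0.0199, 0.0495]
ee_rot: [1.0, -0.0, -0.0, -0.0]
ft_force: [0.0, 0.3, -1.0]
grip_width: 0.0366
grasp_force: 60.3
```

Call:
carry_out:
  deltas:
    - [-0.4,[0,0,0.002],[0,0,0]]
    - [-0.4,[0,0,0.004],[0,0,0]]
    - [-0.4,[0,0,0.005],[0,0,0]]
    - [-0.4,[0,0,0.005],[0,0,0]]

```text
time_s: 24.1
position: [0.6019, -0.0198, 0.048]
ee_rot: [1.0, -0.0, -0.0, -0.0]
ft_force: [-0.1, -0.6, -1.0]
grip_width: 0.0368
grasp_force: 60.3
```

Call:
carry_out:
  deltas:
    - [-0.4,[0,0,0.002],[0,0,0]]
    - [-0.4,[0,0,0.003],[0,0,0]]
    - [-0.4,[0,0,0.003],[0,0,0]]

```text
time_s: 24.35
position: [0.602, -0.0199, 0.0477]
ee_rot: [1.0, -0.0, 0.0, 0.0]
ft_force: [-1.1, -0.6, 3.6]
grip_width: 0.0367
grasp_force: 61.0
```

Contact came at the predicted seat height. I'll release, rise and back off to check.

Call:
carry_out:
  deltas:
    - [0,[0,0,0],[0,0,0]]
    - [0.2,[0,0,0],[0,0,0]]
    - [0.5,[0,0,0],[0,0,0]]
    - [1,[0,0,0],[0,0,0]]
    - [1,[0,0,0],[0,0,0]]

```text
time_s: 24.77
position: [0.6019, -0.0199, 0.0471]
ee_rot: [1.0, -0.0, -0.0, -0.0]
ft_force: [-0.4, -0.4, 0.2]
grip_width: 0.0845
grasp_force: 0.0
```

Call:
carry_out:
  deltas:
    - [1,[0,0,-0.03],[0,0,0]]
    - [1,[0,0,-0.12],[0,0,0]]
    - [1,[0,0,-0.25],[0,0,0]]
    - [1,[0,0,-0.38],[0,0,0]]
    - [1,[0,0,-0.5],[0,0,0]]

```text
time_s: 25.18
position: [0.6018, -0.0197, 0.1999]
ee_rot: [1.0, 0.0, 0.0, -0.0]
ft_force: [0.9, -0.1, -0.3]
grip_width: 0.0855
grasp_force: 0.0
```

Call:
carry_out:
  deltas:
    - [1,[-0.1,0,-0.05],[0,0,0]]
    - [1,[-0.2,0,-0.1],[0,0,0]]
    - [1,[-0.33,0,-0.15],[0,0,0]]
    - [1,[-0.46,0,-0.15],[0,0,0]]
    - [1,[-0.55,0,-0.15],[0,0,0]]

```text
time_s: 25.6
position: [0.4339, -0.0197, 0.2434]
ee_rot: [1.0, 0.0, 0.0, 0.001]
ft_force: [-1.2, -0.9, 0.5]
grip_width: 0.0855
grasp_force: 0.0
```

Call:
carry_out:
  deltas:
    - [1,[0,0,0],[0,0,0]]
    - [1,[0,0,0],[0,0,0]]
    - [1,[0,0,0],[0,0,0]]
    - [1,[0,0,0],[0,0,0]]
    - [1,[0,0,0],[0,0,0]]

```text
time_s: 26.02
position: [0.4379, -0.0197, 0.2421]
ee_rot: [1.0, 0.0, 0.0, -0.0]
ft_force: [0.2, 0.3, 0.1]
grip_width: 0.0853
grasp_force: 0.0
```

```bash
python3 m.py w10 d,.601,-.02,.07 r,.601,-.02,.038,.054 d,.467,-.126,.081 r,.467,-.126,.049,.06 d,.459,.173,.092 r,.459,.173,.06,.066
python3 - <<'E'
import cv2
b=cv2.imread("pics/w10.png"); cv2.imwrite("pics/w10c.png",cv2.resize(b[0:290],(800,453),interpolation=cv2.INTER_CUBIC))
E
```

```text
[ 0.4379 -0.0197  0.2421] [ 1.e+00  1.e-04  1.e-04 -3.e-04] 0.08526916288351873 [0.2 0.3 0.1]
d,.601,-.02,.07 (array([ 0.6018, -0.0194]), np.float64(54.54))
r,.601,-.02,.038,.054 (array([ 0.6016, -0.0185]), np.float64(88.7))
d,.467,-.126,.081 (array([ 0.4676, -0.1252]), np.float64(60.7))
r,.467,-.126,.049,.06 (array([ 0.468 , -0.1253]), np.float64(78.34))
d,.459,.173,.092 (array([0.459 , 0.1724]), np.float64(42.37))
r,.459,.173,.06,.066 (array([0.4579, 0.175 ]), np.float64(82.8))
```

View pics/w10c.png

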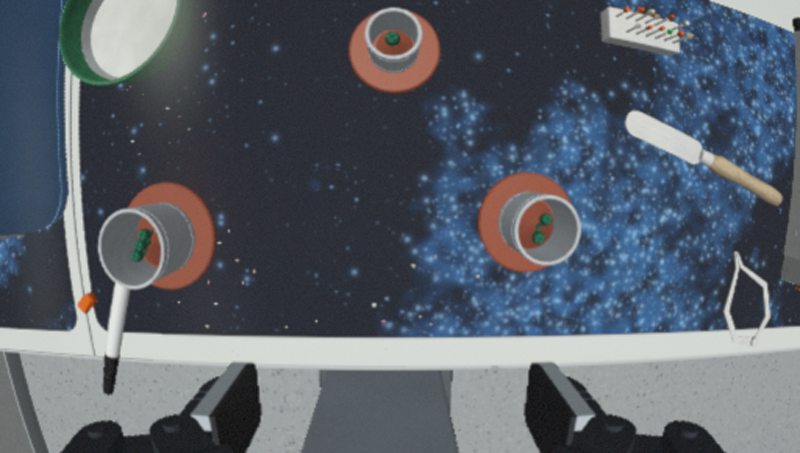

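```bash
python3 - <<'E'
from h import *
c=imaging.camera_info("top"); b=imaging.capture("top")[:,:,::-1].copy()
for k,od,z in(("L",.06,.066),("M",.049,.06),("S",.038,.054)):
    g=G[k]; print(k,disc(b,"top",c,g,g[2]),[rim(b,"top",c,g,z+d,od) for d in(0,.003,.006)])
w=cv2.imread("pics/w10.png"); cw=imaging.camera_info("wrist")
print([rim(w,"wrist",cw,(.459,.173),.066+d,.06) for d in(-.003,0,.003,.006)])
E
```

```text
L (array([0.4582, 0.172 ]), np.float64(28.3)) [(array([0.4574, 0.1725]), np.float64(61.87)), (array([0.4572, 0.1717]), np.float64(61.87)), (array([0.4571, 0.171 ]), np.float64(61.66))]
M (array([ 0.4663, -0.1276]), np.float64(55.95)) [(array([ 0.4673, -0.1275]), np.float64(51.04)), (array([ 0.4671, -0.1273]), np.float64(50.86)), (array([ 0.4669, -0.1271]), np.float64(50.55))]
S (array([ 0.6019, -0.0214]), np.float64(31.89)) [(array([ 0.6006, -0.0208]), np.float64(48.67)), (array([ 0.6   , -0.0209]), np.float64(48.68)), (array([ 0.5994, -0.021 ]), np.float64(48.69))]
[(array([0.457 , 0.1767]), np.float64(80.96)), (array([0.4575, 0.1748]), np.float64(82.8)), (array([0.4579, 0.1728]), np.float64(80.19)), (array([0.4583, 0.1708]), np.float64(73.03))]
```

```bash
python3 -c "
from station import env
print(env.job_done())"
```

```text
the job is handed in; nothing more can be done
None
```

I handed the job in: each ring is released and upright on the flange of its own former, within about 2–3 mm of the former's axis by the final camera fits. The bowl, spatula and bur block were never touched. The hand-in call returned no verdict.

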